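# Lever open the damp-box hatch and hold it

## Robot

A 6-joint arm with a two-finger parallel gripper is mounted at the origin on the work surface. World frame = base frame: x ahead of the robot, y to its left, z up, the work surface at z = 0. Lengths are in m, angles in rad, forces in N, time in s.
With the tool pointing down it reaches from about 0.25 to 0.725 m from the base axis. Payload 4 kg.
Tool frame: the origin (TCP) lies at the very end of the fingers, on their centre line; the grasp point (between the pads) lies 19 mm behind it; z points along the fingers, y is the line along which they close (so a half turn about z gives the same grasp; the last joint's range is limited). The gripper opens to 85 mm and grips with 20 to 120 N. Pads are 22 mm wide; open, the fingers measure 114 mm over their backs; the gripper's body (76 mm by 85 mm) begins 54 mm behind the grasp point. The pads swing forward as they close: fully open they stand 13 mm farther back than shut.
Start: joints at [1.232, 0.241, 0.005, 1.335, 0, 1.571], TCP at [0.166, 0.472, 0.231] pointing down, gripper open.
Joint ranges: [-2.72, 2.72], [-1.05, 1.87], [-1.09, 1.28], [-1.99, 2.15], [-1.42, 1.44], [-3.14, 3.14]. Speed limits (rad/s): [2.79, 2.79, 3.14, 3.14, 3.14, 3.14].

## Interface

Orientations are given as a unit quaternion [x, y, z, w].
In Python, from workcell import bot gives the robot as it stands.
- The arm moves only by the tool carry_out, never from a script. Its argument "increments" is one flat list of numbers, 5 for each row, row after row: the finger opening in cm, from 0 to 8.54, then the shift along the tool's x, y, z in cm, then the turn about the tool's z in rad. A call has exactly 5 rows; each row shifts and turns the commanded pose from where the row before left it, along the tool's axes as they then stand; what a row does not reach is not made up. A row lasts 1/8 s, in which the tool goes at most 62.5 mm and 10.7 degrees, less where a joint would pass 70% of its speed; a pose out of reach is approached as far as the arm can. A call with a gripper value outside its range is refused whole. The fingers move at their own pace and stop on an object; the grip force is fixed at half the most. Time passes only in rows, so rows that do not move let the fingers close, or fill a call up. It gives the time, the measured TCP pose, the force, the opening and the grip force at its end, in the units of the state.
- bot.get_obs(): the state, without advancing time (a new reading comes with each control period).
- bot.camera(name): name is "scene" or "top" or "wrist"; returns a dict with "pixels" (420x560x3 uint8, blue, green, red), "range_z" (420x560 float32, m along the optical axis (not along the pixel's ray), 0 where there is no reading), "mtx" (3x3 intrinsics, pixels), "D" ([k1, k2, p1, p2, k3] as OpenCV has them; the pictures are not rectified), "eye" and "attitude" of the camera in the world. Camera axes: x right, y down, z forward; pixel columns grow to the right and rows downward; lengths in m; the calibration is good to about 2 mm. A picture is of the moment at which its call begins.
- bot.job_done(): hands the job in; it is judged then, once.
Trained networks look in a picture, given as the dict that the camera call returned (one of the last four; its "shot" number tells which), for a name from the list of things; names that differ only in an ending like _2 or _b are one class to them, and where a whole thing is asked for, a point or a joint stands for the part that bears it (a point fixed in the world has none). Each returns a list of dicts, best first, with "p" (0 to 1); they miss things now and then, are a little off and sometimes report something else, mostly with a low value. They report only what shows in the picture. A call takes as long as a camera call.
- bot.find_in(picture, name): "xyz" ([x, y, z] in m, in the coordinates of the camera as it stood for that picture, good to about 4 mm: the middle of the surface that is visible of it).
- bot.regions_of(picture, name): "mask" (420x560 bool, what is visible of it).
- bot.place_of(picture, name): "xyz" ([x, y, z] in m, in the coordinates of the camera as it stood for that picture, good to about 4 mm: a listed point, or the origin of a listed thing).
The state is a dict: "clock": time; "joint_pos": joint angles; "joint_vel": joint speeds; "tau": joint torques, N m; "eef_pos": TCP position; "tool_rot": TCP orientation; "ft_force": force on the tool from outside, world axes, zero at the start; "ft_torque": the same for the moment, N m; "grip_width": finger opening in m; "grasp_force": force on a finger pad.
Only numpy, scipy, OpenCV 4.12 (cv2) and the standard library are available. Lean on these libraries where they do the work, as an engineer would, in place of code of your own. Each camera call takes 0.05 s, during which the arm holds its last target. There are 200 camera calls.

## Task

Open the clay damp box with its lever: push the red bolt knob fully back with the fingertips so that the blue steel hatch is free, then press the orange pad at the lever's long end all the way down onto its stop, and finish still holding it down so that the hatch stays raised. Raise the hatch by the lever only, without touching the hatch; lift nothing, keep the lever seated in its fork, and leave the other things standing where they are.

Things in the scene. Friction and masses are not known exactly. Their poses are not given: they have to be found in the camera images.
- damp_box: Plywood clay box with lever stand, fixed to the table; place and turn vary. Origin on the table under the lever's axle; z up; the lever runs along y, long end to -y. The box, 100 mm high, spans x -92 to 92, y 95 to 335 mm: the hatch covers y 65 to 235, a fixed deck (top 110.5 mm high) y 240 to 335. A base board, 12 mm thick, 90 mm wide, lies at y -210 to 90.
- saddle (a point): Seat of the axle: its centre when it rests in the open-topped fork, 115 mm above damp_box's origin. The fork's two grey cheeks stand 15 to 31 mm either side in x and are 129 mm high. A rubber stop for the lever at damp_box y -180 to -150 has its top 58 mm above the table.
- flap (a joint): Blue steel hatch (158 mm along x, 170 mm along y, 8 mm thick, about 3 kg, falls shut by itself). Opening angle in rad: 0 shut, about 0.27 with the lever fully on its stop. Hinge line along damp_box's x at its y 235 mm, height 100.5 mm; the free edge, towards -y, rises.
- flap_edge (a point): Middle of the upper free edge of the hatch; shut it is at damp_box (0, 65, 108.5) mm.
- bolt (a joint): Steel slide bolt over the hatch: 0 fully shut, 0.045 m fully back (mechanical end stop), starts at 0 to 0.008. It overlaps the hatch until about 0.030 and must come to more than 0.036. Slides towards damp_box's -x, stays where it is left; friction about 1.5 N.
- bolt_knob (a point): Centre of the top of the bolt's red upright knob (round, 18 mm diameter, 36 mm tall, top 155.5 mm above the table). At bolt 0 it is at damp_box (-70, 120) mm, above the hatch (top 109 mm); the bar under it, 20 mm wide, has its top at 119.5 mm. To open, push the knob's +x side (damp_box axes) towards -x. A guide 129 mm high stands at x -169 to -147.
- lever: Loose steel bar, 0.45 kg, resting by its brass axle (16 mm thick, 70 long) in the fork. Origin at the axle's centre, axes at the start as damp_box's; the bar slopes 16.7 degrees up towards -y in this frame. Pad centre 190 mm from the axle along the bar; the roller under the hatch's edge 80 mm on the other side. Down on the stop it has turned about 0.56 rad about x.
- lever_pad (a point): Centre of the top face of the orange pad (50 x 50 mm) at the long end. At rest at damp_box (0, -179, 182) mm; on the stop about (0, -186, 76) mm. Pressing needs about 4 to 10 N at the pad, and the force rises sharply on the stop.
- clay_figure: Small grey clay figure, 64 mm wide, 103 mm tall, loose on the box's deck; origin at its underside.
- glaze_jar: Blue lidded jar, 60 mm wide, 85 mm tall, near the lever; origin at its underside.
- brush_mug: White cup, 72 mm wide, 90 mm tall, on the robot's side of the lever; origin at its underside.
- brush: Loose brush lying on the table.
- spatula: Loose spatula lying on the table.
- slip_can: Metal can, 80 mm wide, 110 mm tall; origin at its underside.

How it is judged:
By the outcome, as a careful person would: the job done as asked, in the order asked, and still so for the second after the job is handed in, while the arm keeps its last pose, push and grip.
It also fails if it takes over 38 s, if anything falls off the work surface, if the arm or the gripper's body presses on something with over 40 N, if the wrist force passes 120 N, or if a joint passes its speed limit or range.

## Working session

There is one attempt and no reset: what is moved stays moved. The work goes in short steps, Python scripts to look and compute and a tool call to move; the robot and the scene stay as the last step left them, time stands still between calls to the robot, and variables do not carry over. Pictures are saved under pics/ and viewed, at most 10 in all, crops included, and the job is handed in when it is done.

Besides the shell and the picture viewer there is one more tool, called after ">>>" as name(argument=value, ...) on one line, values as JSON. carry_out: Moves the arm, as the interface text tells. Its arguments: {"type":"object","properties":{"increments":{"type":"array","items":{"type":"number"}}},"required":["increments"]}

```bash
mkdir -p pics; cat > h.py <<'E'
import numpy as np, cv2
from scipy.spatial.transform import Rotation as R
from workcell import bot
def T(c):
    a=np.array(c["attitude"],float)
    Rm=a if a.shape==(3,3) else R.from_quat(a).as_matrix()
    return Rm,np.array(c["eye"],float)
def W(c,p):
    Rm,e=T(c); return Rm@np.array(p)+e
E
python3 - <<'E'
from h import *
o=bot.get_obs(); print({k:np.round(v,3) for k,v in o.items()})
for n in ["scene","top"]:
    c=bot.camera(n); cv2.imwrite(f"pics/{n}1.png",c["pixels"]); print(n,c["eye"],c["attitude"])
    for k in ["bolt_knob","lever_pad","saddle","flap_edge","damp_box","clay_figure","glaze_jar","brush_mug","slip_can"]:
        r=bot.place_of(c,k)
        print(k,[(np.round(W(c,q["xyz"]),3),round(q["p"],2)) for q in r[:2]])
E
```

```text
{'clock': np.float64(0.0), 'joint_pos': array([1.232, 0.241, 0.004, 1.335, 0.   , 1.571]), 'joint_vel': array([ 0.001,  0.   , -0.   , -0.001, -0.001,  0.001]), 'tau': array([ 1.0000e-03, -3.7231e+01,  2.5241e+01,  1.7000e-02,  0.0000e+00,
       -0.0000e+00]), 'eef_pos': array([0.166, 0.471, 0.23 ]), 'tool_rot': array([ 0.169,  0.986, -0.001, -0.   ]), 'ft_force': array([ 0.207,  0.441, -0.387]), 'ft_torque': array([-0.008,  0.053, -0.023]), 'grasp_force': np.float64(0.0), 'grip_width': np.float64(0.086)}
scene [1.0590028  0.80798544 0.93943716] [ 0.26642699  0.86232329 -0.41344681 -0.12032013]
bolt_knob [(array([0.523, 0.155, 0.155]), 0.7)]
lever_pad [(array([ 0.651, -0.121,  0.184]), 0.9)]
saddle [(array([0.612, 0.049, 0.114]), 0.91)]
flap_edge [(array([0.607, 0.117, 0.113]), 0.77)]
damp_box [(array([ 0.612,  0.051, -0.001]), 0.65)]
clay_figure [(array([0.565, 0.345, 0.11 ]), 0.72)]
glaze_jar [(array([ 0.738, -0.027,  0.001]), 0.58)]
brush_mug [(array([0.566, 0.346, 0.11 ]), 0.67), (array([ 0.463, -0.052,  0.005]), 0.66)]
slip_can [(array([ 0.617, -0.423, -0.001]), 0.68)]
top [ 0.44031278 -0.03190752  1.12757517] [ 0.71343077 -0.69878557  0.03213523 -0.04101926]
bolt_knob [(array([0.621, 0.057, 0.116]), 0.63), (array([0.525, 0.157, 0.155]), 0.54)]
lever_pad [(array([ 0.654, -0.12 ,  0.184]), 0.91)]
saddle [(array([0.618, 0.055, 0.118]), 0.82)]
flap_edge [(array([ 0.622, -0.422, -0.001]), 0.64)]
damp_box [(array([0.621, 0.055, 0.004]), 0.74)]
clay_figure [(array([0.567, 0.345, 0.109]), 0.69)]
glaze_jar [(array([ 0.741, -0.026, -0.001]), 0.96), (array([0.62 , 0.056, 0.002]), 0.46)]
brush_mug [(array([ 0.468, -0.048,  0.   ]), 0.86), (array([ 0.296,  0.299, -0.003]), 0.36)]
slip_can [(array([ 0.622, -0.426, -0.002]), 0.88), (array([0.621, 0.052, 0.111]), 0.43)]
```

View pics/top1.png

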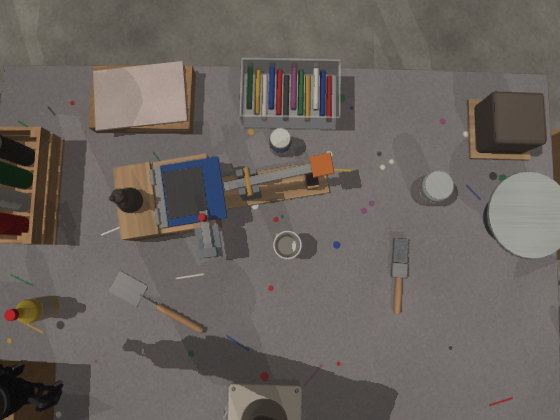

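View pics/scene1.png

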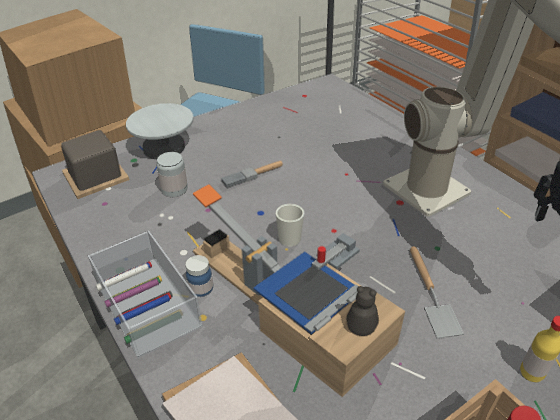

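```bash
cat >> h.py <<'E'
O=np.array([.616,.052,0]); YAW=0.206
def box(p): return O+R.from_euler('z',YAW).apply(np.array(p)/1000.)
def unbox(w): return R.from_euler('z',-YAW).apply(np.array(w)-O)*1000
def plan(tgt,n,yaw=None,p=None,q=None):
    o=bot.get_obs(); p=np.array(o["eef_pos"] if p is None else p); r=R.from_quat(o["tool_rot"] if q is None else q)
    x=r.as_matrix()[:,0]; a=np.arctan2(x[1],x[0]); t=0
    if yaw is not None: t=-((yaw-a+np.pi)%(2*np.pi)-np.pi)/n
    d=(np.array(tgt)-p)/n
    for i in range(n):
        print(np.round(np.r_[r.inv().apply(d)*100,t],2)); r=r*R.from_euler('z',t)
def st():
    o=bot.get_obs(); print(o["clock"],"tcp",np.round(o["eef_pos"],4),"box",np.round(unbox(o["eef_pos"]),1),"q",np.round(o["tool_rot"],3),"j",np.round(o["joint_pos"],2),"F",np.round(o["ft_force"],1),"w",o["grip_width"])
E
python3 -c "
from h import *
plan(box([-25,120,231]),10,YAW+np.pi)"
```

```text
[-4.8  -1.57  0.   -0.05]
[-4.71 -1.82  0.   -0.05]
[-4.6  -2.08  0.   -0.05]
[-4.48 -2.33  0.   -0.05]
[-4.35 -2.57  0.   -0.05]
[-4.2  -2.8   0.   -0.05]
[-4.04 -3.02  0.   -0.05]
[-3.87 -3.24  0.   -0.05]
[-3.69 -3.45  0.   -0.05]
[-3.5  -3.64  0.   -0.05]
```

>>> carry_out(increments=[0,-4.8,-1.6,0,-0.05,0,-4.7,-1.8,0,-0.05,0,-4.6,-2.1,0,-0.05,0,-4.5,-2.3,0,-0.05,0,-4.3,-2.6,0,-0.05])

```text
clock: 1.62
eef_pos: [0.3659, 0.3148, 0.2315]
tool_rot: [0.044, 0.999, 0.0, 0.0]
ft_force: [1.0, 1.5, 0.1]
grip_width: -0.0001
grasp_force: 0.0
```

```bash
python3 -c "
from h import *
st()"
```

```text
1.625 tcp [0.3659 0.3148 0.2315] box [-191.1  308.4  231.5] q [0.044 0.999 0.    0.   ] j [ 0.71  0.21 -0.04  1.33  0.    0.8 ] F [1.  1.5 0.1] w -0.00014942295944298932
```

>>> carry_out(increments=[0,-4.2,-2.8,0,-0.05,0,-4.0,-3.0,0,-0.05,0,-3.9,-3.2,0,-0.05,0,-3.7,-3.4,0,-0.05,0,-3.5,-3.6,0,-0.05])

```text
clock: 2.25
eef_pos: [0.5612, 0.1564, 0.2313]
tool_rot: [-0.081, 0.997, 0.0, 0.0]
ft_force: [-0.4, 1.3, 0.5]
grip_width: -0.0002
grasp_force: 0.0
```

```bash
python3 -c "
from h import *
st()
for n in ['wrist','top']:
    c=bot.camera(n); cv2.imwrite(f'pics/{n}2.png',c['pixels'])
    for k in ['bolt_knob','lever_pad','flap_edge','saddle']:
        for q in bot.place_of(c,k)[:2]: w=W(c,q['xyz']); print(n,k,np.round(w,3),np.round(unbox(w)),round(q['p'],2))
"
```

```text
2.25 tcp [0.5612 0.1564 0.2313] box [-32.3 113.4 231.3] q [-0.081  0.997  0.     0.   ] j [0.27 0.41 0.24 1.4  0.   0.11] F [-0.4  1.3  0.5] w -0.0001738838370198965
wrist flap_edge [0.604 0.11  0.111] [ -0.  60. 111.] 0.64
wrist saddle [0.622 0.051 0.118] [  6.  -2. 118.] 0.83
top bolt_knob [0.527 0.16  0.155] [-65. 124. 155.] 0.69
top lever_pad [0.622 0.053 0.112] [  6.  -0. 112.] 0.69
top lever_pad [ 0.654 -0.121  0.185] [   2. -177.  185.] 0.67
top flap_edge [0.609 0.115 0.109] [  6.  63. 109.] 0.57
top saddle [0.618 0.056 0.12 ] [  3.   3. 120.] 0.82
```

View pics/wrist2.png

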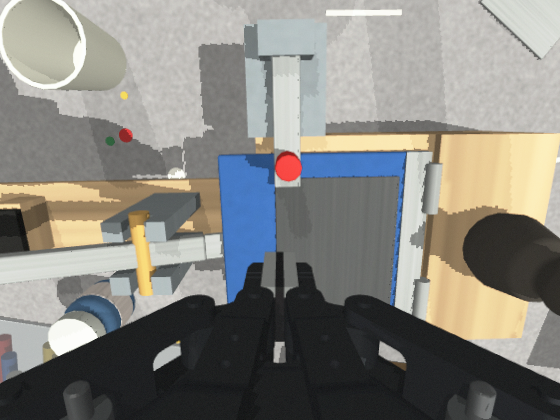

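```bash
python3 -c "
from h import *
for n in ['wrist','scene']:
    c=bot.camera(n); b=c['pixels'].astype(int); m=(b[...,2]>150)&(b[...,1]<70)&(b[...,0]<70)
    l,k,s,ct=cv2.connectedComponentsWithStats(m.astype(np.uint8))[:4]
    v,u=np.nonzero(m); z=c['range_z'][v,u]
    xy=cv2.undistortPoints(np.c_[u,v].astype(np.float64)[:,None],c['mtx'],np.array(c['D']))[:,0]
    P=np.c_[xy*z[:,None],z]; Rm,e=T(c); P=P@Rm.T+e
    s=(np.linalg.norm(P[:,:2]-[.525,.157],axis=1)<.03)&(P[:,2]>.125); P=P[s]
    t=P[P[:,2]>P[:,2].max()-.006]
    print(n,len(P),P[:,2].max(),unbox(t.mean(0)), unbox((t.max(0)+t.min(0))/2), np.mean(u[s]),np.mean(v[s]))
st()"
```

```text
wrist 89 0.15702289699299504 [-70.27171582 117.1936587  155.19609614] [-68.65989223 119.38672488 154.08019659] 280.7977528089888 167.22471910112358
scene 30 0.1586932609899645 [-67.96408831 124.08692618 156.34672507] [-68.27447468 123.92508327 156.10367524] 321.5 249.03333333333333
2.85 tcp [0.5595 0.1584 0.2316] box [-33.6 115.7 231.6] q [-0.081  0.997  0.     0.   ] j [0.28 0.4  0.24 1.4  0.   0.11] F [-0.  -0.1 -0.2] w 9.772820926216837e-05
```

>>> carry_out(increments=[0,0,0.4,3.5,0,0,0,0,3.5,0,0,0,0,2.2,0,0,0,0,1.0,0,0,0,0,0,0])

```text
clock: 3.48
eef_pos: [0.559, 0.1617, 0.1291]
tool_rot: [-0.081, 0.997, -0.0, -0.0]
ft_force: [-0.1, 0.5, 0.4]
grip_width: -0.0001
grasp_force: 0.0
```

```bash
python3 -c "
from h import *
st()
c=bot.camera('wrist'); cv2.imwrite('pics/w3.png',c['pixels'])"
```

```text
3.475 tcp [0.559  0.1617 0.1291] box [-33.4 119.  129.1] q [-0.081  0.997 -0.    -0.   ] j [ 0.28  0.46  0.05  1.16 -0.    0.12] F [-0.1  0.5  0.4] w -7.683472664635843e-05
```

View pics/w3.png

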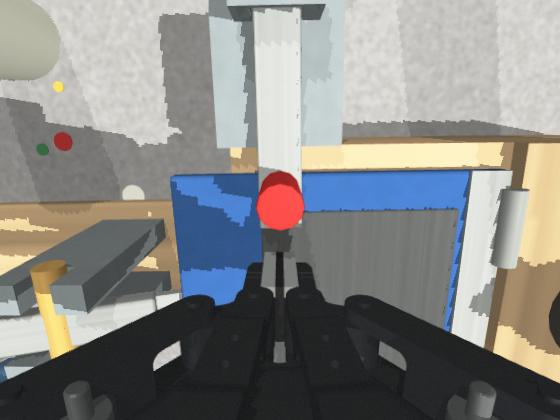

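The knob (280,205) is in line with the closed fingers (column 280). I'll push it now.

>>> carry_out(increments=[0,1.2,0,0,0,0,1.2,0,0,0,0,1.2,0,0,0,0,1.2,0,0,0,0,0.8,0,0,0])

```text
clock: 4.15
eef_pos: [0.5033, 0.1524, 0.1297]
tool_rot: [-0.081, 0.997, 0.0, 0.0]
ft_force: [2.6, 0.6, 1.3]
grip_width: -0.0002
grasp_force: 0.9
```

>>> carry_out(increments=[0,0.3,0,0,0,0,0.2,0,0,0,0,0.1,0,0,0,0,0,0,0,0,0,0,0,0,0])

```text
clock: 4.78
eef_pos: [0.5015, 0.1522, 0.1298]
tool_rot: [-0.08, 0.997, 0.0, 0.003]
ft_force: [8.5, 0.5, -3.1]
grip_width: 0.0002
grasp_force: 4.4
```

```bash
python3 -c "
from h import *
st()
for n in ['top','scene']:
    c=bot.camera(n); 
    if n=='scene': cv2.imwrite('pics/s4.png',cv2.resize(c['pixels'][180:340,200:440],None,fx=3,fy=3))
    for q in bot.place_of(c,'bolt_knob')[:3]: print(n,np.round(unbox(W(c,q['xyz']))),q['p'])"
```

```text
4.775 tcp [0.5015 0.1522 0.1298] box [-91.5 121.5 129.8] q [-0.08   0.997  0.     0.003] j [ 0.3   0.35 -0.12  1.1  -0.    0.13] F [ 8.5  0.5 -3.1] w 0.0002407065760197112
top [-107.  125.  154.] 0.78
scene [-115.  121.  157.] 0.66
```

View pics/s4.png

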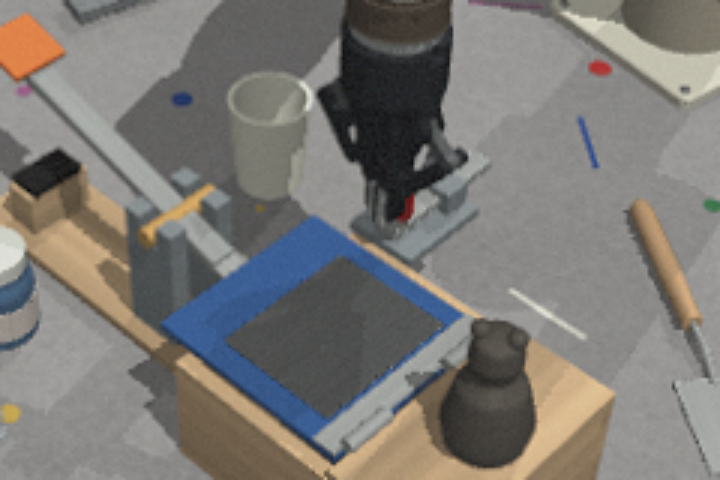

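Force rose to 8.5 N, so the bolt is against its end stop, clear of the hatch. Next: back off, rise and travel to the pad.

>>> carry_out(increments=[0,-0.8,0,0,0,0,-0.8,0,0,0,0,-0.3,0,-3.0,0,0,0,0,-5.0,0,0,0,0,-4.5,0])

```text
clock: 5.6
eef_pos: [0.5165, 0.1547, 0.2552]
tool_rot: [-0.081, 0.997, -0.0, -0.001]
ft_force: [1.5, -0.4, 0.5]
grip_width: -0.0001
grasp_force: 0.0
```

```bash
python3 -c "
from h import *
st()
for n in ['top','scene']:
    c=bot.camera(n)
    for k in ['bolt_knob','lever_pad']:
        for q in bot.place_of(c,k)[:2]: print(n,k,np.round(unbox(W(c,q['xyz']))),q['p'])
plan(box([0,-179,250]),10)"
```

```text
5.6 tcp [0.5165 0.1547 0.2552] box [-76.4 120.8 255.2] q [-0.081  0.997 -0.    -0.001] j [0.29 0.31 0.16 1.42 0.   0.13] F [ 1.5 -0.4  0.5] w -0.00013904142601384227
top bolt_knob [-107.  126.  155.] 0.73
top bolt_knob [-166.  -70.   -2.] 0.62
top lever_pad [   2. -178.  183.] 0.96
scene bolt_knob [-110.  121.  158.] 0.81
scene lever_pad [  -4. -176.  181.] 0.57
[-0.9  -2.96  0.02  0.  ]
[-0.9  -2.96  0.02  0.  ]
[-0.9  -2.96  0.02  0.  ]
[-0.9  -2.96  0.02  0.  ]
[-0.9  -2.96  0.02  0.  ]
[-0.9  -2.96  0.02  0.  ]
[-0.9  -2.96  0.02  0.  ]
[-0.9  -2.96  0.02  0.  ]
[-0.9  -2.96  0.02  0.  ]
[-0.9  -2.96  0.02  0.  ]
```

>>> carry_out(increments=[0,-0.9,-3.0,0,0,0,-0.9,-3.0,0,0,0,-0.9,-3.0,0,0,0,-0.9,-3.0,0,0,0,-0.9,-3.0,0,0])

```text
clock: 6.52
eef_pos: [0.5847, 0.0129, 0.252]
tool_rot: [-0.081, 0.997, 0.0, -0.002]
ft_force: [0.3, -1.1, -0.9]
grip_width: 0.0002
grasp_force: 0.0
```

>>> carry_out(increments=[0,-0.8,-3.0,0,0,0,-0.8,-3.0,0,0,0,-0.8,-3.0,0,0,0,-0.8,-3.0,0,0,0,0,-3.0,0,0])

```text
clock: 7.15
eef_pos: [0.6406, -0.1297, 0.2514]
tool_rot: [-0.081, 0.997, 0.001, -0.002]
ft_force: [-0.1, 0.3, 0.4]
grip_width: -0.0001
grasp_force: 0.0
```

```bash
python3 -c "
from h import *
st()
c=bot.camera('wrist'); cv2.imwrite('pics/w5.png',c['pixels'])
for q in bot.place_of(c,'lever_pad')[:2]: print(np.round(unbox(W(c,q['xyz']))),q['p'])"
```

```text
7.15 tcp [ 0.6406 -0.1297  0.2514] box [ -13.1 -182.9  251.4] q [-0.081  0.997  0.001 -0.002] j [-0.2   0.56  0.54  1.55  0.   -0.36] F [-0.1  0.3  0.4] w -7.642995058828408e-05
[  -2. -180.  181.] 0.57
```

View pics/w5.png

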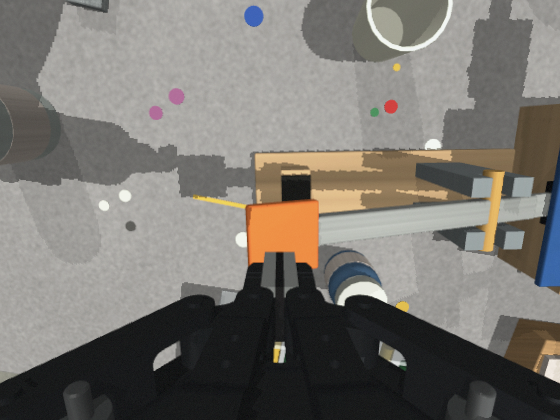

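The orange pad (282,233) lies under the tool, with the fingers' tips around (280,260); it needs about 1.2 cm of sideways correction before lowering.

>>> carry_out(increments=[0,-0.6,0.2,0,0,0,-0.6,0,1.5,0,0,0,0,2.5,0,0,0,0,1.5,0,0,0,0,0.6,0])

```text
clock: 7.88
eef_pos: [0.6518, -0.1243, 0.1915]
tool_rot: [-0.081, 0.997, 0.0, -0.001]
ft_force: [0.6, 0.3, 0.2]
grip_width: 0.0001
grasp_force: 0.0
```

```bash
python3 -c "
from h import *
st()
c=bot.camera('wrist'); cv2.imwrite('pics/w6.png',c['pixels'])
"
```

```text
7.875 tcp [ 0.6518 -0.1243  0.1915] box [  -1.  -179.9  191.5] q [-0.081  0.997  0.    -0.001] j [-0.19  0.6   0.44  1.42  0.   -0.35] F [0.6 0.3 0.2] w 6.094085898545236e-05
```

View pics/w6.png

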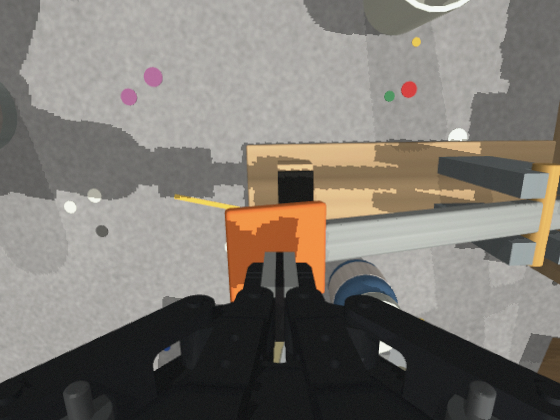

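>>> carry_out(increments=[0,0,0,0.7,0,0,0,0,0.6,0,0,0,-0.3,0.9,0,0,0,-0.3,1.0,0,0,0,-0.2,1.0,0])

```text
clock: 8.55
eef_pos: [0.6546, -0.1343, 0.1514]
tool_rot: [-0.08, 0.997, -0.001, 0.001]
ft_force: [1.3, -3.1, 5.2]
grip_width: 0.0003
grasp_force: 2.4
```

>>> carry_out(increments=[0,0,-0.2,1.0,0,0,0,-0.1,1.0,0,0,0,-0.1,1.0,0,0,0,0,1.0,0,0,0,0,1.0,0])

```text
clock: 9.18
eef_pos: [0.655, -0.1373, 0.1011]
tool_rot: [-0.08, 0.997, 0.0, 0.001]
ft_force: [1.2, -0.6, 5.6]
grip_width: 0.0
grasp_force: 2.8
```

```bash
python3 -c "
from h import *
st()
c=bot.camera('scene')
for k in ['flap_edge','lever_pad','saddle']:
    for q in bot.place_of(c,k)[:2]: print(k,np.round(unbox(W(c,q['xyz']))),q['p'])"
```

```text
9.175 tcp [ 0.655  -0.1373  0.1011] box [  -0.5 -193.3  101.1] q [-0.08   0.997  0.     0.001] j [-0.21  0.65  0.3   1.22  0.   -0.37] F [ 1.2 -0.6  5.6] w 4.522013721291378e-05
flap_edge [  3.  71. 149.] 0.88
lever_pad [  -3. -188.  102.] 0.59
saddle [ -0.  -1. 112.] 0.82
```

Hatch rises with the lever, and the axle is still seated. Next, the last stretch onto the stop.

>>> carry_out(increments=[0,0,0.1,0.8,0,0,0,0.1,0.7,0,0,0,0.1,0.6,0,0,0,0,0.4,0,0,0,0,0.2,0])

```text
clock: 10.0
eef_pos: [0.6543, -0.1338, 0.0771]
tool_rot: [-0.081, 0.997, 0.0, 0.001]
ft_force: [-5.5, 1.9, 20.4]
grip_width: 0.0005
grasp_force: 9.4
```

>>> carry_out(increments=[0,0,0,0.1,0,0,0,0,0,0,0,0,0,0,0,0,0,0,0,0,0,0,0,0,0])

```text
clock: 10.62
eef_pos: [0.6543, -0.1338, 0.0772]
tool_rot: [-0.081, 0.997, -0.0, 0.001]
ft_force: [-5.7, 0.4, 17.6]
grip_width: 0.0
grasp_force: 8.4
```

```bash
python3 -c "
from h import *
st()
c=bot.camera('scene'); cv2.imwrite('pics/s7.png',c['pixels'])
for k in ['flap_edge','lever_pad','saddle','bolt_knob','clay_figure','glaze_jar','brush_mug']:
    for q in bot.place_of(c,k)[:1]: print(k,np.round(unbox(W(c,q['xyz']))),q['p'])
st()"
```

```text
10.625 tcp [ 0.6543 -0.1338  0.0772] box [  -0.5 -189.7   77.2] q [-0.081  0.997 -0.     0.001] j [-0.2   0.66  0.26  1.16  0.   -0.36] F [-5.7  0.4 17.6] w 6.98813481507211e-07
flap_edge [  5.  76. 156.] 0.72
lever_pad [  -3. -185.   78.] 0.93
saddle [ -2.   0. 112.] 0.9
bolt_knob [-114.  122.  156.] 0.65
clay_figure [ 11. 296. 111.] 0.78
glaze_jar [  99. -103.   -1.] 0.77
brush_mug [-170.  -71.    3.] 0.72
11.025 tcp [ 0.6543 -0.1338  0.0772] box [  -0.5 -189.7   77.2] q [-0.081  0.997 -0.     0.001] j [-0.2   0.66  0.26  1.16  0.   -0.36] F [-5.5  0.6 18.2] w -1.51676503689133e-05
```

View pics/s7.png

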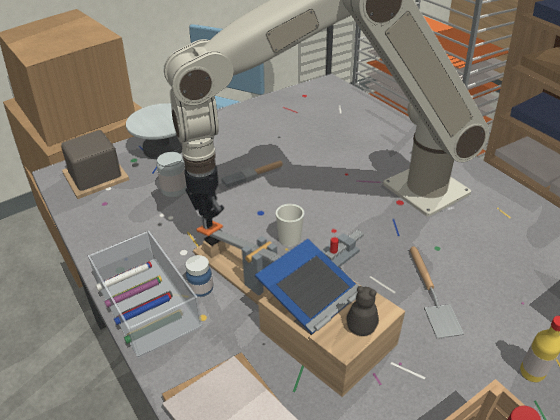

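The pad (208,229) is down on its stop, the hatch (305,285) is raised, the bolt is back and everything else is still standing.

```bash
python3 -c "
from workcell import bot
print(bot.job_done())"
```

```text
the job is handed in; nothing more can be done
None
```

I handed in the job with the bolt pushed fully back, the lever pad held on its stop at about 18 N and the hatch raised, after about 11 of the 38 s; the verdict was not shown to me.

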